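# Lock the board holder with its linch pin

### The job

The sprung arm of the board holder has to be locked down on its post: pick up the linch pin that lies on the bench and push it through the cross hole of the post, on the side with the little saddle, over the sprung tongue, until its head is fully home against the post; then flip its sprung ring over the post so that it snaps shut over the pin's end. Push only as hard as needed (never with more than about 30 N) and leave the jar, the battery and the marker where they are.

Things in the scene. Friction and masses are not known exactly. Their poses are not given: they have to be found in the camera images.
- stand: Board holder, bolted down: grey round base (96 mm wide), aluminium post 24x24 mm, top 113 mm up, slotted. Origin: base centre on bench. x = way the pin goes in, level; z up. A steel arm with a small board sticks out low to -y. A saddle 12 mm wide, 10.5 mm under the hole's line, juts from the post's -x face (from 12 to 36 mm). The post turns freely up to 4 degrees either way on the base.
- hole (a point): Centre of the cross hole, on the post's axis, 95 mm over the bench, axes as the stand. Hole: 9 mm, through, along the post's x (off the stand's x by the post's play), mouths at x = -12 and +12 mm. In the slot (x -3 to 3) a tongue sprung up with 11 N covers its lowest 2 mm; the nose must wedge it down, then the pin slides on, rubbing, till its head meets the post (10 to 25 N push).
- pin: Steel linch pin, level on the bench: square head 36x18x18 mm (x -21 to 15), then shank 8 mm thick to x = 52, its last 9 mm tapering to 3 mm. Origin: under the head where to grip it across y (fingers fit between ring and head front), the pin's line is 9 mm higher. x toward the tip, z up (saddle side down). About 0.1 kg. Home: head front at the post, origin 27 mm before the hole, ring on top.
- pin_tip (a point): End of the pin's shank, on its line, 52 mm in x from the pin's origin; axes as the pin. At home it is 25 mm past the hole's centre and 13 mm out of the post.
- ring (a joint): Angle of the ring on the pin. 0 = open, leaning up and back from the head; 0.83 = upright; 2.4 = shut, level round the post. Over-centre spring: below 2.0 rad it pushes back open (at the bar: 1 N at 0, about 2.5 N at 0.8), beyond 2.0 it snaps on and stays shut.
- ring_bar (a point): Middle of the ring's cross bar. The ring is a long loop of 5 mm steel wire, 38 mm wide, hinged across the rear of the head (x = -18 mm, z = 9 mm in the pin's frame); the bar is 76 mm from the hinge. Shut, the bar lies 6 mm beyond the tip, at the height of the pin's line, and the loop goes round the post with 4 mm each side.
- screw_jar: Round jar with a lid, 53 mm wide, 42 mm tall, origin under its centre. Bystander.
- battery: Block battery 18x26x48 mm, standing, origin under its centre. Bystander.
- marker: Marker pen 13x135x14 mm lying along its y, origin under its centre. Bystander.

How it is judged:
On the way, in this order (a step that is already met when the one before it is completed fails the run):
1. the pin is fully home in the cross hole with its ring still open (x of pin_tip in the frame of hole above 0.023 m and angle between the x axis of pin and the x axis of stand, either way round below 0.17 rad and z of pin_tip in the frame of hole between -0.005 and 0.005 m and y of pin_tip in the frame of hole between -0.006 and 0.006 m and value of joint ring below 0.9 rad), for 0.2 s.
2. the ring has snapped shut over the pin's end (value of joint ring above 2.28 rad), for 0.2 s.
At the end, for the whole second after the job is handed in: The pin sits in the cross hole along the hole's direction (within 10 degrees), its tip at least 23 mm past the post's axis (25 mm = head against the post) and within 6 mm sideways and 5 mm in height of the hole's line; the ring is shut (joint above 2.28 rad); everything is released and at rest (x of pin_tip in the frame of hole above 0.023 m and angle between the x axis of pin and the x axis of stand, either way round below 0.17 rad and z of pin_tip in the frame of hole between -0.005 and 0.005 m and y of pin_tip in the frame of hole between -0.006 and 0.006 m and value of joint ring above 2.28 rad and linear speed of pin below 0.02 m/s); the robot touches nothing.
It fails at once if the pin is pressed on the stand with more than 70 N in all while it is pushed in, or with more than 100 N in all while the ring is flipped ((contact force between pin and stand above 70 N and value of joint ring below 0.3 rad) or contact force between pin and stand above 100 N).
It fails at once if the robot itself presses on the stand with more than 20 N (contact force between the arm and stand above 20 N).
It fails at once if the jar, the battery or the marker is moved by more than 20 mm (distance of any of screw_jar, battery, marker from where it was at the start of the episode above 0.02 m).
It also fails if it takes over 64 s, if anything falls off the work surface, if the arm or the gripper's body presses on something with over 40 N, if the wrist force passes 120 N, or if a joint passes its speed limit or range.

### The arm

A 6-joint arm with a two-finger parallel gripper is mounted at the origin on a cart in front of the work surface, level with it; the furniture and walls round the work are solid. World frame = base frame: x ahead of the robot, y to its left, z up, the work surface at z = 0. Lengths are in m, angles in rad, forces in N, time in s.
With the tool pointing down it reaches from about 0.375 to 0.9 m from the base axis. Payload 3.1 kg.
Tool frame: the origin (TCP) lies where the fingers leave the gripper's body, on its centre line; the fingertips stand 73 mm ahead of it and the grasp point (between the pads) lies 54 mm ahead of it; z points along the fingers, y is the line along which they close (so a half turn about z gives the same grasp; the last joint's range is limited). The gripper opens to 85 mm and grips with 20 to 120 N. Pads are 22 mm wide; open, the fingers measure 114 mm over their backs; the gripper's body (76 mm by 85 mm) begins 54 mm behind the grasp point. The pads swing forward as they close: fully open they stand 13 mm farther back than shut.
Start: joints at [-1.429, 0.527, 1.433, -0, 1.181, -0.178], TCP at [0.197, -0.593, 0.304] pointing down, gripper open.
Joint ranges: [-3.08, 3.08], [-0.75, 2.2], [0.22, 2.44], [-1.43, 4.57], [0, 2.65], [-2.85, 2.85]. Speed limits (rad/s): [2.79, 2.79, 3.14, 3.14, 3.14, 3.14].

### API

Orientations are given as a unit quaternion [x, y, z, w].
In Python, from station import manip gives the robot as it stands.
- The arm moves only by the shell command python3 -m crank 'ROWS' [FORCE]. ROWS is JSON, a list of rows, each an object with "dp": the shift along the tool's x, y, z normalised to -1 to 1, where 1 is 50 cm, a list of three; "delta_rot": the turn, a rotation vector about the tool's x, y, z normalised to -1 to 1, where 1 is 2 pi rad, a list of three; "fingers": the opening, from -1 (shut) to 1 (fully open). A call has 1 to 12 rows; each row shifts and turns the commanded pose from where the row before left it, along the tool's axes as they then stand; what a row does not reach is not made up. A row lasts 1/12 s, in which the tool goes at most 41.7 mm and 7.16 degrees, less where a joint would pass 70% of its speed; a pose out of reach is approached as far as the arm can. A call with a number of a shift or a turn outside -1 to 1 is refused whole. A call with a gripper value outside its range is refused whole. The fingers move at their own pace and stop on an object; FORCE is the grip in N (left out, the last holds). Time passes only in rows, so rows that do not move let the fingers close. It gives the time, the measured TCP pose, the force, the opening and the grip force at its end, in the units of the state.
- manip.sense(): the state, without advancing time (a new reading comes with each control period).
- manip.snapshot(name): name is "scene" or "side" or "wrist"; returns (picture, depth): 384x512x3 uint8, red, green, blue; 384x512 float32, m along the optical axis (not along the pixel's ray), 0 where there is no reading.
- manip.camera_model(name): a dict with "fx", "fy", "cx", "cy" (pixels), "k1" (the pictures are not rectified: a ray, as slopes to the right and down, at radius r is drawn at 1 + k1 r^2 times it, then the intrinsics apply), "origin" and "attitude" of the camera in the world. Camera axes: x right, y up, looking along -z (the intrinsics and any distortion apply to the point x, -y, -z); pixel columns grow to the right and rows downward; lengths in m; the calibration is good to about 2 mm. A picture is of the moment at which its call begins: read the wrist's pose just before it. camera_model takes no time and is no camera call; for the wrist camera it gives the pose at the moment of the call.
- manip.sign_off(): hands the job in; it is judged then, once.
The state is a dict: "t": time; "q": joint angles; "qd": joint speeds; "tau": joint torques, N m; "tcp_pos": TCP position; "tool_rot": TCP orientation; "force": force on the tool from outside, world axes, zero at the start; "ft_torque": the same for the moment, N m; "finger_gap": opening from 0.0 (shut) to 1.0 (fully open); "gripper_force": force on a finger pad.
Only numpy, scipy, OpenCV 4.12 (cv2) and the standard library are available. Lean on these libraries where they do the work, as an engineer would, in place of code of your own. Each camera call takes 0.05 s, during which the arm holds its last target. There are 200 camera calls.

## Working session

There is one attempt and no reset: what is moved stays moved. The work goes in short steps, Python scripts to look and compute and a shell command to move; the robot and the scene stay as the last step left them, time stands still between calls to the robot, and variables do not carry over. Pictures are saved under pics/ and viewed, at most 10 in all, crops included, and the job is handed in when it is done.

```bash
ls; mkdir -p pics
python3 - <<'E'
from station import manip
import cv2,numpy as np
print(manip.sense())
for n in("scene","side","wrist"):
    m=manip.camera_model(n);print(n,m)
    p,d=manip.snapshot(n);cv2.imwrite(f"pics/{n}0.png",p[:,:,::-1]);np.savez(f"{n}0.npz",p=p,d=d)
a=[cv2.imread(f"pics/{n}0.png") for n in("scene","side")]
E
```

```text
pics
{'t': 0.0, 'q': array([-1.42848751e+00,  5.28402657e-01,  1.43388491e+00, -2.28232600e-05,
        1.18137545e+00, -1.78477132e-01]), 'qd': array([ 3.56420540e-03, -6.38304499e-05,  6.61648650e-04,  2.60900875e-03,
        1.46643998e-03,  1.78087648e-03]), 'tau': array([ 1.48700397e-03, -4.42346585e+01, -1.78023291e+01, -1.68316938e-04,
        8.43710499e-03, -5.18846278e-06]), 'tcp_pos': array([ 0.19702805, -0.59255217,  0.302978  ]), 'tool_rot': array([ 9.87163377e-01,  1.59710351e-01,  8.16834607e-06, -1.03520282e-03]), 'force': array([ 0.50445981, -0.21582222,  0.66492256]), 'ft_torque': array([ 0.0014015 ,  0.02596824, -0.01108204]), 'gripper_force': 0.0, 'finger_gap': 1.0026688774090882}
scene {'fx': 361.3802061992866, 'fy': 361.3802061992866, 'cx': 256.5418898772558, 'cy': 187.84445757745988, 'k1': 0.03013157540618412, 'origin': array([0.03806735, 0.4578482 , 0.73220283]), 'attitude': array([-0.11781684,  0.36396307,  0.8716678 , -0.30634184])}
side {'fx': 438.4753899724662, 'fy': 438.4753899724662, 'cx': 260.61693366927454, 'cy': 195.89167645414037, 'k1': -0.1262522781756559, 'origin': array([0.17479824, 0.65680454, 0.77830825]), 'attitude': array([-0.06750941,  0.38891961,  0.90428226, -0.16265798])}
wrist {'fx': 265.12423470132785, 'fy': 265.12423470132785, 'cx': 258.58211743931645, 'cy': 194.35923509345142, 'k1': -0.035437027412146355, 'origin': array([ 0.26448047, -0.57068099,  0.3734382 ]), 'attitude': array([-0.11402672,  0.08360128, -0.57866353,  0.80321682])}
```

View pics/scene0.png

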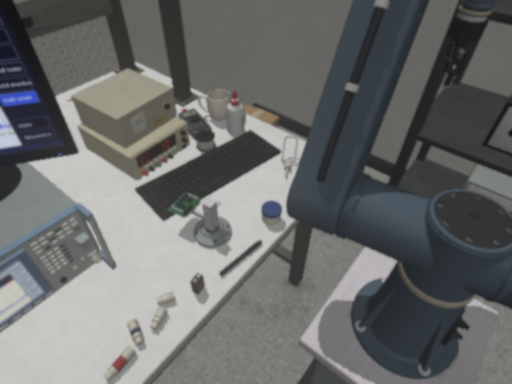

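View pics/side0.png

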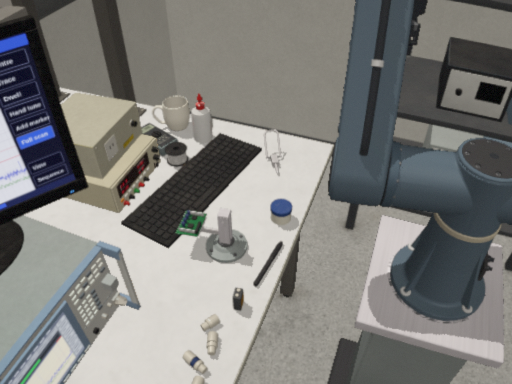

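Scene view: stand base at about (212,232), post top (211,205), board toward (184,204). The pin with its ring is at (290,155), jar (271,210), marker (241,258), battery (197,284). Side view: pin at (275,150), post (225,225).

```bash
cat > h.py <<'E'
import numpy as np,cv2
from scipy.spatial.transform import Rotation as R
from station import manip
def grab(n,tag):
    m=manip.camera_model(n); p,d=manip.snapshot(n)
    np.savez(tag+".npz",p=p,d=d,**m); cv2.imwrite(f"pics/{tag}.png",p[:,:,::-1]); return p,d,m
def K(m): return np.array([[m["fx"],0,m["cx"]],[0,m["fy"],m["cy"]],[0,0,1.]]),np.array([float(m["k1"]),0,0,0])
def rays(m,uv):
    k,dc=K(m); s=cv2.undistortPoints(np.array(uv,float).reshape(-1,1,2),k,dc,None,None).reshape(-1,2)
    return R.from_quat(m["attitude"]).apply(np.c_[s[:,0],-s[:,1],-np.ones(len(s))]) # unit depth
def onplane(m,uv,z):
    r=rays(m,uv);o=m["origin"];return o+r*((z-o[2])/r[:,2])[:,None]
def cloud(d,m,box):
    u0,v0,u1,v1=box;v,u=np.mgrid[v0:v1,u0:u1];dd=d[v0:v1,u0:u1].ravel();uv=np.c_[u.ravel(),v.ravel()]
    return (m["origin"]+rays(m,uv)*dd[:,None]),uv,dd>0
def proj(m,P):
    c=R.from_quat(m["attitude"]).inv().apply(np.atleast_2d(P)-m["origin"]);s=np.c_[c[:,0]/-c[:,2],-c[:,1]/-c[:,2]]
    r2=(s**2).sum(1,keepdims=True);s=s*(1+m["k1"]*r2);return s*[m["fx"],m["fy"]]+[m["cx"],m["cy"]]
E
python3 - <<'E'
from h import *
for n,bs in(("scene",{"pin":(275,130,305,182),"post":(190,190,235,250),"jar":(258,198,286,222)}),("side",{"pin":(260,125,292,172),"post":(200,200,252,262),"jar":(268,198,295,224)})):
    z=np.load(n+"0.npz");m=manip.camera_model(n)
    for k,b in bs.items():
        P,uv,ok=cloud(z["d"],m,b);s=ok&(P[:,2]>.006)&(P[:,2]<.13)&(P[:,0]<.9)
        Q=P[s];print(n,k,len(Q),Q.mean(0).round(3),Q.min(0).round(3),Q.max(0).round(3))
        if k=="post":
            t=Q[Q[:,2]>.095];print(" top",len(t),t.mean(0).round(4),np.median(t[t[:,2]>.108],axis=0).round(4) if (t[:,2]>.108).any() else "")
a=np.load("scene0.npz")["p"][120:190,250:320,::-1];b=np.load("side0.npz")["p"][115:185,240:310,::-1]
c=np.load("scene0.npz")["p"][185:255,165:235,::-1];d=np.load("side0.npz")["p"][195:265,180:250,::-1]
f=lambda x:cv2.resize(x,(300,300),interpolation=cv2.INTER_CUBIC)
w=np.load("wrist0.npz")["p"][:,:,::-1]
cv2.imwrite("pics/z1.png",np.vstack([np.hstack([f(a),f(b)]),np.hstack([f(c),f(d)])]))
E
```

```text
scene pin 231 [ 0.484 -0.274  0.026] [ 0.441 -0.326  0.006] [ 0.543 -0.208  0.065]
scene post 1508 [0.482 0.069 0.038] [ 0.422 -0.036  0.006] [0.605 0.12  0.116]
 top 141 [0.4675 0.0742 0.1091] [0.4692 0.0739 0.1129]
scene jar 393 [ 0.379 -0.053  0.037] [ 0.356 -0.085  0.007] [ 0.409 -0.032  0.045]
side pin 229 [ 0.479 -0.271  0.026] [ 0.443 -0.326  0.007] [ 0.523 -0.21   0.064]
side post 1628 [0.48  0.074 0.036] [ 0.425 -0.049  0.006] [0.584 0.122 0.116]
 top 166 [0.4705 0.0756 0.1083] [0.4714 0.0736 0.1122]
side jar 465 [ 0.382 -0.05   0.034] [ 0.358 -0.085  0.006] [ 0.41  -0.031  0.046]
```

View pics/z1.png

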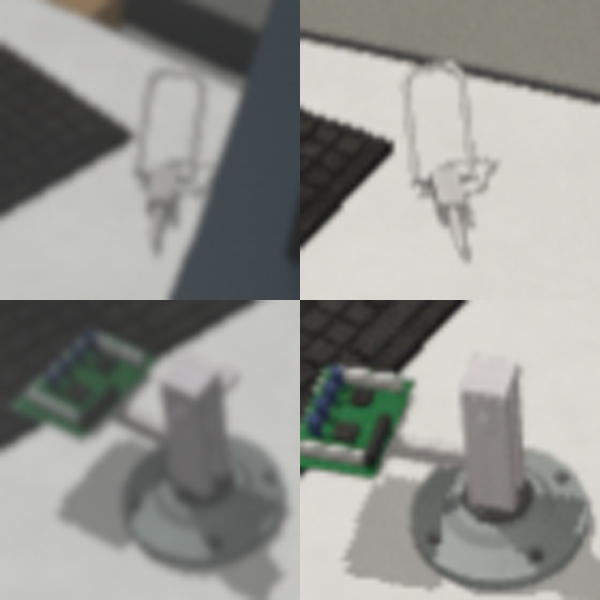

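Zoom: the pin's tip points down in both crops (toward world +y) with its ring leaning up and back from the head. The saddle shows on the post's upper-right side (world -y) and the board sticks out to world +x, so the pin goes in toward +y. Next I'll get the directions and a wrist view of the pin.

```bash
cat >> h.py <<'E'
def go(pos,Rt):
    "tool-frame move to TCP pos, rotation Rt: prints shift in units along current tool axes, rot vector in units"
    s=manip.sense();R0=R.from_quat(s["tool_rot"]);d=R0.inv().apply(np.array(pos)-s["tcp_pos"])
    rv=(R0.inv()*Rt).as_rotvec()
    print("tcp",s["tcp_pos"].round(4),"shift units",(d/.5).round(4),"rot units",(rv/2/np.pi).round(4),"rows>=",np.ceil(max(np.linalg.norm(d)/.0417,np.degrees(np.linalg.norm(rv))/7.16)))
def down(yaw): return R.from_matrix(np.c_[[np.cos(yaw),np.sin(yaw),0],[np.sin(yaw),-np.cos(yaw),0],[0,0,-1]])
E
python3 - <<'E'
from h import *
for n,b,c in(("scene",(275,130,305,182),(165,188,210,222)),("side",(260,125,292,172),(172,205,212,242))):
    z=np.load(n+"0.npz");m=manip.camera_model(n)
    P,uv,ok=cloud(z["d"],m,b);s=ok&(P[:,2]>.006)&(P[:,2]<.07)&(P[:,0]<.53)
    Q=P[s];l=Q[(Q[:,2]<.022)];h=Q[Q[:,2]>.03]
    print(n,"low",len(l),l.mean(0).round(3),"high",h.mean(0).round(3), "tip", l[l[:,1]>-.225].mean(0).round(3),"bar",h[h[:,2]>.055].mean(0).round(3))
    P,uv,ok=cloud(z["d"],m,c);col=z["p"][c[1]:c[3],c[0]:c[2]].reshape(-1,3).astype(int)
    g=ok&(col[:,1]>col[:,0]+25)&(col[:,1]>col[:,2]+15);print(" board",g.sum(),P[g].mean(0).round(3))
m=manip.camera_model("wrist");s=manip.sense();R0=R.from_quat(s["tool_rot"])
print("cam in tool",R0.inv().apply(m["origin"]-s["tcp_pos"]).round(4),"axis",R0.inv().apply(R.from_quat(m["attitude"]).apply([0,0,-1])).round(3),"right",R0.inv().apply(R.from_quat(m["attitude"]).apply([1,0,0])).round(3))
go([.47,-.31,.25],down(np.pi/2))
E
```

```text
scene low 143 [ 0.478 -0.257  0.015] high [ 0.493 -0.306  0.05 ] tip [ 0.445 -0.216  0.012] bar [ 0.499 -0.316  0.061]
 board 53 [0.542 0.077 0.062]
side low 142 [ 0.47  -0.253  0.015] high [ 0.496 -0.304  0.049] tip [ 0.448 -0.217  0.011] bar [ 0.501 -0.313  0.06 ]
 board 235 [0.548 0.087 0.061]
cam in tool [ 0.0709  0.0003 -0.0704] axis [-0.28 -0.    0.96] right [0.001 1.    0.   ]
tcp [ 0.197  -0.5927  0.3032] shift units [ 0.6963 -0.3642  0.1071] rot units [-0.0002 -0.0002 -0.1989] rows>= 11.0
```

```bash
python3 -c "
from h import *
go([.469,-.256,.22],down(2.06))"
python3 -m crank '[{"dp":[0,0,0],"delta_rot":[0,0,-0.0195],"fingers":1},{"dp":[0,0,0],"delta_rot":[0,0,-0.0195],"fingers":1},{"dp":[0,0,0],"delta_rot":[0,0,-0.0195],"fingers":1},{"dp":[0,0,0],"delta_rot":[0,0,-0.0195],"fingers":1},{"dp":[0,0,0],"delta_rot":[0,0,-0.0195],"fingers":1},{"dp":[0,0,0],"delta_rot":[0,0,-0.0195],"fingers":1},{"dp":[0,0,0],"delta_rot":[0,0,-0.0195],"fingers":1},{"dp":[0,0,0],"delta_rot":[0,0,-0.0195],"fingers":1},{"dp":[0,0,0],"delta_rot":[0,0,-0.0195],"fingers":1},{"dp":[0,0,0],"delta_rot":[0,0,-0.0195],"fingers":1},{"dp":[0,0,0],"delta_rot":[0,0,-0.0195],"fingers":1},{"dp":[0,0,0],"delta_rot":[0,0,-0.0195],"fingers":1}]'
python3 -c "
from h import *
go([.469,-.256,.22],down(2.06))"
```

```text
tcp [ 0.197  -0.5927  0.3032] shift units [ 0.7284 -0.4672  0.1673] rot units [-2.000e-04 -3.000e-04 -2.768e-01] rows>= 14.0
t: 1.15
tcp_pos: [0.1971, -0.5928, 0.3035]
tool_rot: [0.623, 0.782, 0.0, -0.0]
force: [0.6, 0.0, -0.8]
finger_gap: 1.001
gripper_force: 0.0
tcp [ 0.1971 -0.5928  0.3035] shift units [0.5343 0.6812 0.1675] rot units [ 0.     -0.0002 -0.0418] rows>= 11.0
```

```bash
python3 -m crank '[{"dp":[0.045,0.057,0.014],"delta_rot":[0,0,0],"fingers":1},{"dp":[0.045,0.057,0.014],"delta_rot":[0,0,0],"fingers":1},{"dp":[0.045,0.057,0.014],"delta_rot":[0,0,0],"fingers":1},{"dp":[0.045,0.057,0.014],"delta_rot":[0,0,0],"fingers":1},{"dp":[0.045,0.057,0.014],"delta_rot":[0,0,0],"fingers":1},{"dp":[0.045,0.057,0.014],"delta_rot":[0,0,0],"fingers":1},{"dp":[0.045,0.057,0.014],"delta_rot":[0,0,0],"fingers":1},{"dp":[0.045,0.057,0.014],"delta_rot":[0,0,0],"fingers":1},{"dp":[0.045,0.057,0.014],"delta_rot":[0,0,0],"fingers":1},{"dp":[0.045,0.057,0.014],"delta_rot":[0,0,0],"fingers":1},{"dp":[0.045,0.057,0.014],"delta_rot":[0,0,0],"fingers":1},{"dp":[0.040,0.054,0.013],"delta_rot":[0,0,0],"fingers":1}]'
python3 -m crank '[{"dp":[0,0,0],"delta_rot":[0,0,-0.014],"fingers":1},{"dp":[0,0,0],"delta_rot":[0,0,-0.014],"fingers":1},{"dp":[0,0,0],"delta_rot":[0,0,-0.014],"fingers":1},{"dp":[0,0,0],"delta_rot":[0,0,0],"fingers":1},{"dp":[0,0,0],"delta_rot":[0,0,0],"fingers":1},{"dp":[0,0,0],"delta_rot":[0,0,0],"fingers":1}]'
python3 -c "
from h import *
go([.469,-.256,.22],down(2.06))
p,d,m=grab('wrist','w1')
cv2.imwrite('pics/w1.png',cv2.resize(p[:,:,::-1],(768,576)))"
```

```text
t: 2.15
tcp_pos: [0.4717, -0.2557, 0.2199]
tool_rot: [0.625, 0.781, 0.0, -0.0]
force: [0.3, -0.4, -0.4]
finger_gap: 1.006
gripper_force: 0.0
t: 2.65
tcp_pos: [0.4708, -0.2578, 0.2203]
tool_rot: [0.518, 0.855, 0.0, -0.0]
force: [0.3, -0.1, 0.1]
finger_gap: 1.001
gripper_force: 0.0
tcp [ 0.4708 -0.2578  0.2203] shift units [ 0.0048 -0.0016  0.0007] rot units [-0.     -0.     -0.0011] rows>= 1.0
```

View pics/w1.png

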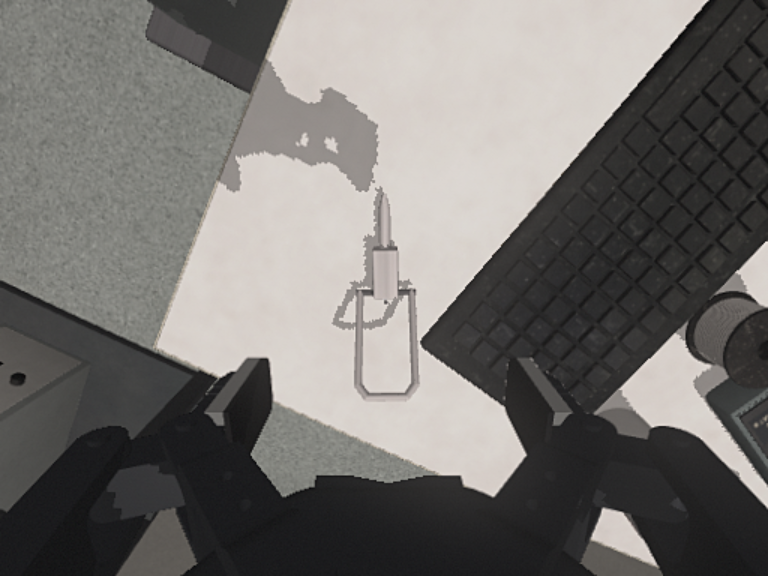

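The wrist view shows the pin head at about (386,272), its tip at (382,193) and the ring bar at (387,396), in 768 px coordinates. It lies nearly along the tool's x; the keyboard corner at (425,343) is near the right finger.

Run:
```python
from h import *
z=np.load("w1.npz");m={k:z[k] for k in z.files}
P,uv,ok=cloud(z["d"],m,(215,120,300,275))
Rt=R.from_quat(manip.sense()["tool_rot"])
b=ok&(abs(P[:,2])<.004);print("bench z",np.median(P[b,2]))
h=ok&(P[:,2]>.0145)&(P[:,2]<.022)&(uv[:,1]>160)&(uv[:,1]<205)&(abs(uv[:,0]-257)<10)
H=P[h];print("head top z",np.median(H[:,2]),len(H))
r=cv2.minAreaRect((H[:,:2]*1000).astype(np.float32));print("rect mm",r)
print(np.median(H[:,:2],axis=0))
# shank
s=ok&(P[:,2]>.004)&(P[:,2]<.016)&(uv[:,1]>122)&(uv[:,1]<163)&(abs(uv[:,0]-256)<8)
S=P[s];print("shank",len(S),S[:,2].max())
vx,vy,x0,y0=cv2.fitLine(S[:,:2].astype(np.float32),cv2.DIST_HUBER,0,.001,.001).ravel();print("shank dir deg",np.degrees(np.arctan2(vy,vx)),x0,y0)
t=onplane(m,[[382/1.5,192/1.5]],.009);hf=onplane(m,[[373/1.5,248/1.5],[398/1.5,248/1.5],[373/1.5,298/1.5],[398/1.5,298/1.5]],.018);bar=onplane(m,[[387/1.5,396/1.5]],.06)
print("tip",t.round(4),"bar",bar.round(4));print(hf.round(4))
d=t[0,:2]-hf[2:,:2].mean(0);print(np.degrees(np.arctan2(d[1],d[0])));d=t[0,:2]-bar[0,:2];print(np.degrees(np.arctan2(d[1],d[0])))
# keyboard points height near
P,uv,ok=cloud(z["d"],m,(282,215,320,250));print("kbd z",np.percentile(P[ok,2],[5,50,95]))
c=onplane(m,[[425/1.5,343/1.5]],.01);print("kbd corner",c)
```

```text
bench z 0.0004070043155751657
head top z 0.018338282488759572 566
rect mm ((467.12115478515625, -256.4950256347656), (17.6989688873291, 41.60703659057617), 29.851099014282227)
[ 0.46631992 -0.25488065]
shank 222 0.01492778965961361
shank dir deg -61.12038 0.4488142 -0.22248165
tip [[ 0.439  -0.2064  0.009 ]] bar [[ 0.5015 -0.3181  0.06  ]]
[[ 0.4509 -0.2424  0.018 ]
 [ 0.4662 -0.2344  0.018 ]
 [ 0.4674 -0.2747  0.018 ]
 [ 0.4833 -0.2663  0.018 ]]
119.49758814951026
119.2254066107414
kbd z [7.58305335e-05 1.62326704e-02 2.24678157e-02]
kbd corner [[ 0.5198643 -0.2906344  0.01     ]]
```

```bash
python3 -c "
from h import *
go([.4652,-.2518,.077],down(np.radians(119.2)))"
```

```text
tcp [ 0.4708 -0.2578  0.2204] shift units [ 0.0158 -0.0043  0.2867] rot units [-0.     -0.     -0.0044] rows>= 4.0
```

```bash
python3 -m crank '[{"dp":[0.0158,-0.0043,0],"delta_rot":[0,0,-0.0044],"fingers":0.2},{"dp":[0,0,0.04],"delta_rot":[0,0,0],"fingers":0.2},{"dp":[0,0,0.05],"delta_rot":[0,0,0],"fingers":0.2},{"dp":[0,0,0.05],"delta_rot":[0,0,0],"fingers":0.2},{"dp":[0,0,0.05],"delta_rot":[0,0,0],"fingers":0.2},{"dp":[0,0,0.04],"delta_rot":[0,0,0],"fingers":0.2},{"dp":[0,0,0.03],"delta_rot":[0,0,0],"fingers":0.2},{"dp":[0,0,0.0267],"delta_rot":[0,0,0],"fingers":0.2},{"dp":[0,0,0],"delta_rot":[0,0,0],"fingers":0.2},{"dp":[0,0,0],"delta_rot":[0,0,0],"fingers":0.2}]'
python3 -c "
from h import *
go([.4652,-.2518,.077],down(np.radians(119.2)))
p,d,m=grab('wrist','w2')
cv2.imwrite('pics/w2.png',cv2.resize(p[60:,:,::-1],None,fx=1.5,fy=1.5))"
```

```text
t: 3.53
tcp_pos: [0.465, -0.2517, 0.0766]
tool_rot: [0.506, 0.863, 0.0, -0.001]
force: [-0.5, 0.6, 0.3]
finger_gap: 0.596
gripper_force: 0.0
tcp [ 0.465  -0.2517  0.0766] shift units [-0.0003  0.0003 -0.0009] rot units [-0.0001 -0.0002  0.0002] rows>= 1.0
```

View pics/w2.png

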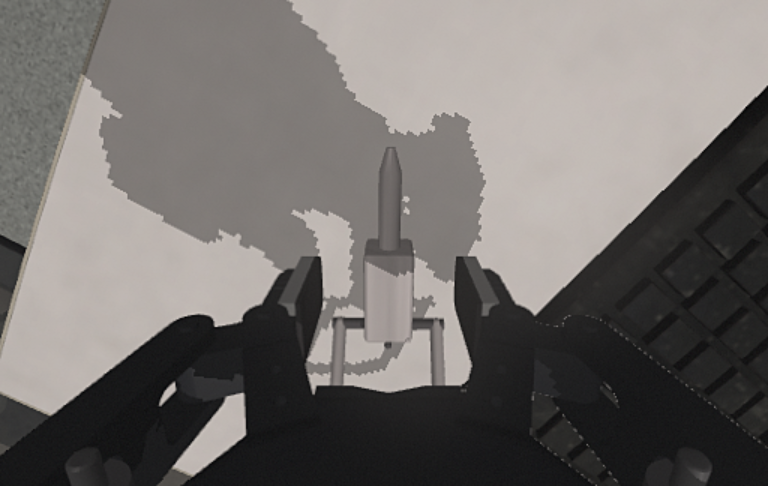

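The pin head (388,290) is centred between the pads (322 and 455), so I'll close and lift.

```bash
python3 -m crank '[{"dp":[0,0,0],"delta_rot":[0,0,0],"fingers":-1},{"dp":[0,0,0],"delta_rot":[0,0,0],"fingers":-1},{"dp":[0,0,0],"delta_rot":[0,0,0],"fingers":-1},{"dp":[0,0,0],"delta_rot":[0,0,0],"fingers":-1},{"dp":[0,0,0],"delta_rot":[0,0,0],"fingers":-1},{"dp":[0,0,0],"delta_rot":[0,0,0],"fingers":-1},{"dp":[0,0,0],"delta_rot":[0,0,0],"fingers":-1}]' 80
python3 -m crank '[{"dp":[0,0,-0.02],"delta_rot":[0,0,0],"fingers":-1},{"dp":[0,0,-0.05],"delta_rot":[0,0,0],"fingers":-1},{"dp":[0,0,-0.06],"delta_rot":[0,0,0],"fingers":-1},{"dp":[0,0,-0.06],"delta_rot":[0,0,0],"fingers":-1},{"dp":[0,0,-0.06],"delta_rot":[0,0,0],"fingers":-1},{"dp":[0,0,-0.03],"delta_rot":[0,0,0],"fingers":-1}]'
python3 -c "
from h import *
go([.47,-.09,.20],down(np.radians(90)))"
```

```text
t: 4.17
tcp_pos: [0.4658, -0.252, 0.0784]
tool_rot: [0.505, 0.863, -0.0, 0.001]
force: [-0.1, 0.4, 5.1]
finger_gap: 0.183
gripper_force: 79.7
t: 4.67
tcp_pos: [0.4661, -0.2521, 0.221]
tool_rot: [0.505, 0.863, -0.0, 0.003]
force: [-0.0, 0.6, -2.9]
finger_gap: 0.182
gripper_force: 78.9
tcp [ 0.4661 -0.2521  0.221 ] shift units [0.2791 0.1656 0.041 ] rot units [0.0005 0.0007 0.0815] rows>= 5.0
```

```bash
python3 -m crank '[{"dp":[0,0,0],"delta_rot":[0,0,0.0163],"fingers":-1},{"dp":[0,0,0],"delta_rot":[0,0,0.0163],"fingers":-1},{"dp":[0,0,0],"delta_rot":[0,0,0.0163],"fingers":-1},{"dp":[0,0,0],"delta_rot":[0,0,0.0163],"fingers":-1},{"dp":[0,0,0],"delta_rot":[0,0,0.0163],"fingers":-1},{"dp":[0.06,0,0.007],"delta_rot":[0,0,0],"fingers":-1},{"dp":[0.07,0,0.007],"delta_rot":[0,0,0],"fingers":-1},{"dp":[0.07,0,0.007],"delta_rot":[0,0,0],"fingers":-1},{"dp":[0.07,0,0.007],"delta_rot":[0,0,0],"fingers":-1},{"dp":[0.07,0,0.007],"delta_rot":[0,0,0],"fingers":-1},{"dp":[0.06,0,0.007],"delta_rot":[0,0,0],"fingers":-1},{"dp":[0.02,0.004,0],"delta_rot":[0,0,0],"fingers":-1}]'
python3 -m crank '[{"dp":[0,0,0],"delta_rot":[0,0,0],"fingers":-1},{"dp":[0,0,0],"delta_rot":[0,0,0],"fingers":-1},{"dp":[0,0,0],"delta_rot":[0,0,0],"fingers":-1}]'
python3 -c "
from h import *
go([.469,-.04,.20],down(np.radians(90)))
p,d,m=grab('wrist','w3')
cv2.imwrite('pics/w3.png',cv2.resize(p[:,:,::-1],None,fx=1.5,fy=1.5))
grab('scene','s3');grab('side','d3')"
```

```text
t: 5.67
tcp_pos: [0.4649, -0.0376, 0.196]
tool_rot: [0.706, 0.708, -0.001, -0.002]
force: [-0.3, 0.3, -1.1]
finger_gap: 0.183
gripper_force: 78.9
t: 5.92
tcp_pos: [0.4681, -0.0427, 0.1966]
tool_rot: [0.707, 0.707, 0.0, 0.001]
force: [0.1, -0.2, -1.2]
finger_gap: 0.18
gripper_force: 78.9
tcp [ 0.4681 -0.0427  0.1966] shift units [ 0.0055  0.0018 -0.0069] rot units [ 0.0003  0.0002 -0.0001] rows>= 1.0
```

View pics/w3.png

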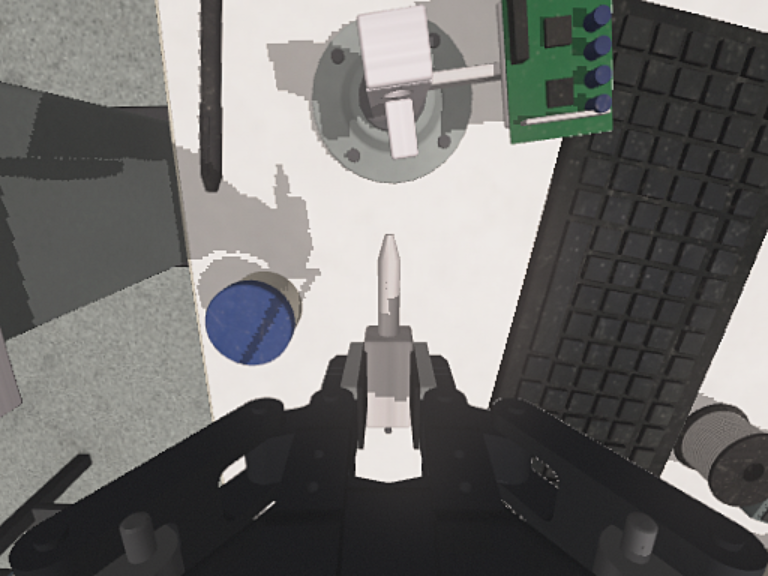

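The wrist view shows, in 768 px coordinates, the post top with corners near (358,14), (425,7), (432,76), (364,84) and the saddle from (399,97) to (405,156). The held pin's tip is at (389,235), with the jar at (250,322). The post is turned slightly.

Run:
```python
from h import *
z=np.load("w3.npz");m={k:z[k] for k in z.files};d=z["d"]
s=manip.sense();print("tcp",s["tcp_pos"].round(4))
P,uv,ok=cloud(d,m,(225,0,300,120))
t=ok&(P[:,2]>.105)&(P[:,2]<.12);T=P[t];print("top z",np.median(T[:,2]),len(T))
T=T[abs(T[:,2]-np.median(T[:,2]))<.002]
r=cv2.minAreaRect((T[:,:2]*1000).astype(np.float32));print("top rect",r)
sd=ok&(P[:,2]>.078)&(P[:,2]<.09)&(uv[:,1]>68)&(uv[:,1]<108);S=P[sd];print("saddle z",np.median(S[:,2]),len(S))
S=S[abs(S[:,2]-np.median(S[:,2]))<.002]
r=cv2.minAreaRect((S[:,:2]*1000).astype(np.float32));print("saddle rect",r,S[:,:2].min(0),S[:,:2].max(0))
vx,vy,x0,y0=cv2.fitLine(S[:,:2].astype(np.float32),cv2.DIST_HUBER,0,.001,.001).ravel();print("saddle dir",np.degrees(np.arctan2(vy,vx)),x0,y0)
# edges of post top by rays
c=np.array([[358,14],[425,7],[432,76],[364,84]])/1.5;print(onplane(m,c,.113).round(4), onplane(m,c,.113).mean(0))
P,uv,ok=cloud(d,m,(245,155,275,290))
h=ok&(P[:,2]>.11)&(P[:,2]<.16);Q=P[h];V=uv[h]
hd=Q[(V[:,1]>235)&(V[:,1]<262)&(abs(V[:,0]-259)<10)];print("head top z",np.median(hd[:,2]),len(hd),hd[:,:2].mean(0))
sh=Q[(V[:,1]<212)];vx,vy,x0,y0=cv2.fitLine(sh[:,:2].astype(np.float32),cv2.DIST_HUBER,0,.001,.001).ravel();print("shank dir",np.degrees(np.arctan2(vy,vx)),x0,y0)
for a,b in((158,165),(165,172),(176,190),(196,212)):
    k=sh[(V[V[:,1]<212][:,1]>=a)&(V[V[:,1]<212][:,1]<b)];print(a,len(k),k.mean(0).round(4),"ridge z",np.percentile(k[:,2],90).round(4))
print("tip",onplane(m,[[389/1.5,235/1.5]],.133),"head front",onplane(m,[[389/1.5,331/1.5]],.142))
# board direction & base circle
gp=ok
P,uv,ok=cloud(d,m,(330,0,410,95));col=z["p"][0:95,330:410].reshape(-1,3).astype(int);g=ok&(col[:,1]>col[:,0]+25)&(P[:,2]>.03);r=cv2.minAreaRect((P[g][:,:2]*1000).astype(np.float32));print("board",r)
```

```text
tcp [ 0.4678 -0.043   0.1963]
top z 0.11328859720230869 2469
top rect ((470.4306335449219, 71.48037719726562), (24.38388442993164, 24.05829429626465), 7.944889545440674)
saddle z 0.08476530947972083 691
saddle rect ((473.81805419921875, 47.29285430908203), (12.060063362121582, 22.831378936767578), 8.324077606201172) [0.46651095 0.03575333] [0.48095664 0.05778533]
saddle dir -79.62041 0.47372764 0.047132853
[[0.458  0.0814 0.113 ]
 [0.4807 0.0836 0.113 ]
 [0.4836 0.0621 0.113 ]
 [0.4597 0.0594 0.113 ]] [0.47048358 0.0716192  0.113     ]
head top z 0.1366023889664625 491 [ 0.46832637 -0.04075329]
shank dir 89.397934 0.46823496 -0.006998249
158 59 [0.4682 0.0059 0.1293] ridge z 0.1303
165 86 [0.4683 0.0024 0.13  ] ridge z 0.1311
176 208 [ 0.4683 -0.0052  0.1306] ridge z 0.1319
196 224 [ 0.4681 -0.0168  0.1308] ridge z 0.1319
tip [[0.46846724 0.00884877 0.133     ]] head front [[ 0.46845982 -0.02223144  0.142     ]]
board ((548.315185546875, 77.6785888671875), (50.81547164916992, 62.1153564453125), 7.583927154541016)
```

```bash
python3 -c "
from h import *
go([.4803,-.0029,.1638],down(np.radians(98)))"
```

```text
tcp [ 0.4678 -0.043   0.1963] shift units [0.0803 0.0248 0.0649] rot units [ 0.0001  0.0001 -0.0226] rows>= 2.0
```

```bash
python3 -m crank '[{"dp":[0,0.0248,0],"delta_rot":[0,0,0],"fingers":-1},{"dp":[0.04,0,0],"delta_rot":[0,0,0],"fingers":-1},{"dp":[0.0403,0,0],"delta_rot":[0,0,0],"fingers":-1},{"dp":[0,0,0],"delta_rot":[0,0,-0.0113],"fingers":-1},{"dp":[0,0,0],"delta_rot":[0,0,-0.0113],"fingers":-1},{"dp":[0,0,0.0325],"delta_rot":[0,0,0],"fingers":-1},{"dp":[0,0,0.0325],"delta_rot":[0,0,0],"fingers":-1},{"dp":[0,0,0],"delta_rot":[0,0,0],"fingers":-1},{"dp":[0,0,0],"delta_rot":[0,0,0],"fingers":-1},{"dp":[0,0,0],"delta_rot":[0,0,0],"fingers":-1}]'
python3 -c "
from h import *
go([.4803,-.0029,.1638],down(np.radians(98)))
p,d,m=grab('wrist','w4')
a,_,_=grab('scene','s4');b,_,_=grab('side','d4')
f=lambda x:cv2.resize(x,(384,300),interpolation=cv2.INTER_CUBIC)
top=cv2.resize(p[60:290,110:430],(420,300))
sc=cv2.resize(a[180:260,170:270],(375,300),interpolation=cv2.INTER_CUBIC);sd=cv2.resize(b[185:265,180:280],(375,300),interpolation=cv2.INTER_CUBIC)
o=np.zeros((600,800,3),np.uint8);o[:300,:420]=top;o[:300,425:800]=sc;o[300:600,425:800]=sd
cv2.imwrite('pics/w4z.png',o[:,:,::-1])
P,uv,ok=cloud(d,m,(225,0,300,120))
t=ok&(P[:,2]>.105)&(P[:,2]<.12);T=P[t];T=T[(abs(T[:,2]-np.median(T[:,2]))<.002)&(abs(T[:,0]-.4704)<.02)]
print('top z',np.median(T[:,2]),cv2.minAreaRect((T[:,:2]*1000).astype(np.float32)))
"
```

```text
t: 6.9
tcp_pos: [0.4802, -0.0022, 0.1639]
tool_rot: [0.656, 0.755, 0.0, 0.0]
force: [-0.2, -0.0, -1.5]
finger_gap: 0.181
gripper_force: 78.9
tcp [ 0.4802 -0.0022  0.1639] shift units [-0.0015  0.      0.0003] rot units [0.0001 0.     0.0002] rows>= 1.0
top z 0.11334926543931509 ((469.88250732421875, 75.23567962646484), (24.123493194580078, 15.881092071533203), 8.080042839050293)
```

View pics/w4z.png

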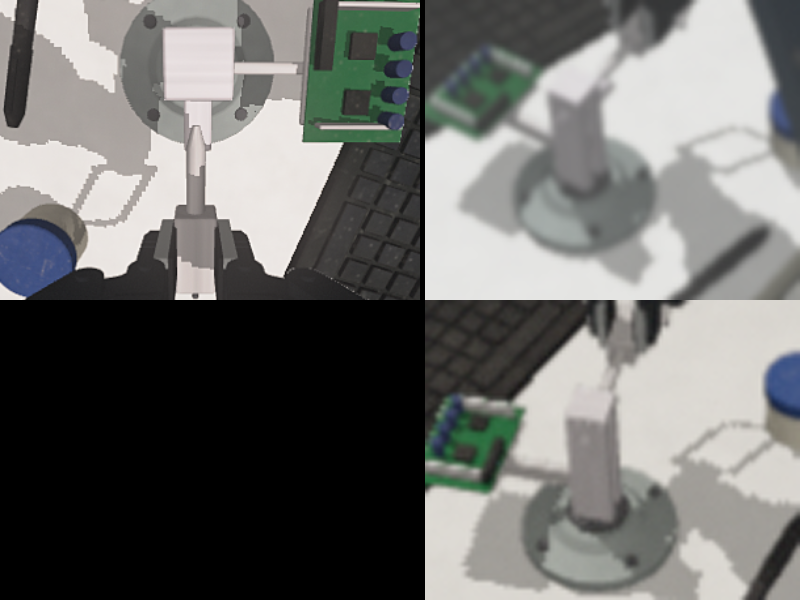

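The wrist crop shows the tip (196,127) pointing at the post (x 164–234) over the saddle (186–211). It is nearly centred and the axes are parallel. I'll compute the leftover lateral and height offsets.

Run:
```python
from h import *
z=np.load("w4.npz");m={k:z[k] for k in z.files};d=z["d"]
s=manip.sense();R0=R.from_quat(s["tool_rot"])
P,uv,ok=cloud(d,m,(215,60,310,290));L=R0.inv().apply(P-s["tcp_pos"])*1000
def row(name,sel):
    Q=L[sel];print(name,len(Q),"x",Q[:,0].min().round(1),Q[:,0].max().round(1),"y mid",((np.percentile(Q[:,1],2)+np.percentile(Q[:,1],98))/2).round(2),"w",np.ptp(Q[:,1]).round(1),"z min/med",np.percentile(Q[:,2],5).round(2),np.median(Q[:,2]).round(2))
z_=P[:,2];y=L[:,1];x=L[:,0]
row("posttop",ok&(abs(z_-.1133)<.002)&(abs(y)<16)&(x>55))
row("saddle",ok&(abs(z_-.0848)<.002)&(abs(y)<9)&(x>30))
for a in(15,22,29,36,40,44,47,49): row(f"shank{a}",ok&(abs(y)<6)&(x>a)&(x<a+3)&(z_>.088))
row("head",ok&(abs(y)<9.5)&(x>-14)&(x<14)&(abs(z_-.104)<.003))
```

```text
posttop 3026 x 62.4 85.8 y mid 0.47 w 24.1 z min/med 49.86 50.94
saddle 593 x 38.3 60.2 y mid 0.33 w 11.6 z min/med 78.6 79.58
shank15 70 x 15.0 17.9 y mid -0.51 w 7.3 z min/med 64.69 66.08
shank22 76 x 22.0 25.0 y mid -0.5 w 7.2 z min/med 64.49 65.93
shank29 81 x 29.1 32.0 y mid -0.38 w 7.7 z min/med 64.91 66.11
shank36 84 x 36.1 39.0 y mid -0.22 w 7.5 z min/med 64.92 66.15
shank40 88 x 40.0 43.0 y mid -0.25 w 7.5 z min/med 64.75 66.06
shank44 70 x 44.1 47.0 y mid -0.49 w 6.4 z min/med 65.38 66.8
shank47 49 x 47.0 50.0 y mid -0.26 w 4.8 z min/med 66.42 67.55
shank49 33 x 49.1 51.2 y mid -0.24 w 3.2 z min/med 67.0 67.97
head 1436 x -14.0 14.0 y mid -0.46 w 18.9 z min/med 59.29 60.41
```

```bash
python3 -m crank '[{"dp":[0,0.0016,-0.0006],"delta_rot":[0,0,0],"fingers":-1},{"dp":[0.005,0,0],"delta_rot":[0,0,0],"fingers":-1},{"dp":[0.005,0,0],"delta_rot":[0,0,0],"fingers":-1},{"dp":[0.005,0,0],"delta_rot":[0,0,0],"fingers":-1},{"dp":[0.005,0,0],"delta_rot":[0,0,0],"fingers":-1},{"dp":[0.005,0,0],"delta_rot":[0,0,0],"fingers":-1},{"dp":[0.005,0,0],"delta_rot":[0,0,0],"fingers":-1},{"dp":[0.004,0,0],"delta_rot":[0,0,0],"fingers":-1},{"dp":[0,0,0],"delta_rot":[0,0,0],"fingers":-1}]'
python3 -m crank '[{"dp":[0.002,0,0],"delta_rot":[0,0,0],"fingers":-1},{"dp":[0.002,0,0],"delta_rot":[0,0,0],"fingers":-1},{"dp":[0.002,0,0],"delta_rot":[0,0,0],"fingers":-1}]'
python3 -m crank '[{"dp":[0.002,0,0],"delta_rot":[0,0,0],"fingers":-1},{"dp":[0.002,0,0],"delta_rot":[0,0,0],"fingers":-1},{"dp":[0.002,0,0],"delta_rot":[0,0,0],"fingers":-1}]'
python3 -c "
from h import *
s=manip.sense();h=np.array([.4704,.0723]);dd=np.array([np.cos(np.radians(98)),np.sin(np.radians(98))]);print(s['force'],s['ft_torque'],((s['tcp_pos'][:2]-[.4802,-.0022])@dd*1000).round(1))"
```

```text
t: 7.8
tcp_pos: [0.478, 0.0159, 0.1638]
tool_rot: [0.655, 0.756, -0.0, -0.0]
force: [-0.2, 0.9, -1.4]
finger_gap: 0.183
gripper_force: 78.9
t: 8.05
tcp_pos: [0.4778, 0.0184, 0.1639]
tool_rot: [0.655, 0.755, -0.0, 0.0]
force: [-0.8, -0.3, -1.6]
finger_gap: 0.185
gripper_force: 78.9
t: 8.3
tcp_pos: [0.4774, 0.0214, 0.1639]
tool_rot: [0.655, 0.755, 0.0, 0.0]
force: [0.5, -0.7, -0.9]
finger_gap: 0.188
gripper_force: 78.9
[ 0.47425351 -0.69477602 -0.92809655] [-0.11125044  0.0121133   0.0166809 ] 23.7
```

```bash
for i in 1 2 ; do python3 -m crank '[{"dp":[0.002,0,0],"delta_rot":[0,0,0],"fingers":-1},{"dp":[0.002,0,0],"delta_rot":[0,0,0],"fingers":-1}]'; done
python3 -m crank '[{"dp":[0.002,0,0],"delta_rot":[0,0,0],"fingers":-1},{"dp":[0.002,0,0],"delta_rot":[0,0,0],"fingers":-1},{"dp":[0.002,0,0],"delta_rot":[0,0,0],"fingers":-1}]'
```

```text
t: 8.47
tcp_pos: [0.4774, 0.0232, 0.164]
tool_rot: [0.655, 0.755, 0.0, 0.0]
force: [0.4, -2.6, 1.2]
finger_gap: 0.184
gripper_force: 79.1
t: 8.63
tcp_pos: [0.4773, 0.0249, 0.1642]
tool_rot: [0.655, 0.756, 0.0, 0.001]
force: [0.1, -4.5, 2.5]
finger_gap: 0.185
gripper_force: 79.3
t: 8.88
tcp_pos: [0.4772, 0.0275, 0.1644]
tool_rot: [0.655, 0.756, -0.0, 0.001]
force: [-0.4, -2.7, 4.1]
finger_gap: 0.187
gripper_force: 79.6
```

```bash
python3 -m crank '[{"dp":[0.002,0,0],"delta_rot":[0,0,0],"fingers":-1},{"dp":[0.002,0,0],"delta_rot":[0,0,0],"fingers":-1},{"dp":[0.002,0,0],"delta_rot":[0,0,0],"fingers":-1},{"dp":[0.002,0,0],"delta_rot":[0,0,0],"fingers":-1},{"dp":[0.002,0,0],"delta_rot":[0,0,0],"fingers":-1}]'
python3 -m crank '[{"dp":[0.002,0,0],"delta_rot":[0,0,0],"fingers":-1},{"dp":[0.002,0,0],"delta_rot":[0,0,0],"fingers":-1},{"dp":[0.002,0,0],"delta_rot":[0,0,0],"fingers":-1},{"dp":[0.002,0,0],"delta_rot":[0,0,0],"fingers":-1},{"dp":[0.002,0,0],"delta_rot":[0,0,0],"fingers":-1}]'
```

```text
t: 9.3
tcp_pos: [0.4765, 0.0321, 0.1646]
tool_rot: [0.655, 0.756, -0.0, 0.002]
force: [-0.3, -9.1, 6.0]
finger_gap: 0.188
gripper_force: 79.7
t: 9.72
tcp_pos: [0.4758, 0.0371, 0.1646]
tool_rot: [0.655, 0.756, -0.0, 0.002]
force: [-1.3, -8.3, 5.6]
finger_gap: 0.184
gripper_force: 79.8
```

```bash
python3 -m crank '[{"dp":[0.002,0,0],"delta_rot":[0,0,0],"fingers":-1},{"dp":[0.002,0,0],"delta_rot":[0,0,0],"fingers":-1},{"dp":[0.002,0,0],"delta_rot":[0,0,0],"fingers":-1},{"dp":[0.002,0,0],"delta_rot":[0,0,0],"fingers":-1},{"dp":[0.002,0,0],"delta_rot":[0,0,0],"fingers":-1},{"dp":[0.002,0,0],"delta_rot":[0,0,0],"fingers":-1}]'
python3 -m crank '[{"dp":[0.002,0,0],"delta_rot":[0,0,0],"fingers":-1},{"dp":[0.001,0,0],"delta_rot":[0,0,0],"fingers":-1}]'
python3 -m crank '[{"dp":[0.001,0,0],"delta_rot":[0,0,0],"fingers":-1},{"dp":[0.001,0,0],"delta_rot":[0,0,0],"fingers":-1}]'
python3 -c "
from h import *
s=manip.sense();dd=np.array([np.cos(np.radians(98)),np.sin(np.radians(98))]);print(((s['tcp_pos'][:2]-[.4802,-.0022])@dd*1000).round(1))"
```

```text
t: 10.22
tcp_pos: [0.4749, 0.043, 0.1646]
tool_rot: [0.655, 0.756, -0.0, 0.002]
force: [-0.6, -8.4, 5.8]
finger_gap: 0.185
gripper_force: 79.8
t: 10.38
tcp_pos: [0.4747, 0.0446, 0.1646]
tool_rot: [0.655, 0.756, -0.0, 0.002]
force: [-0.5, -8.0, 5.7]
finger_gap: 0.184
gripper_force: 79.8
t: 10.55
tcp_pos: [0.4746, 0.0455, 0.1647]
tool_rot: [0.655, 0.756, -0.0, 0.002]
force: [-0.3, -8.3, 5.9]
finger_gap: 0.184
gripper_force: 79.9
48.0
```

```bash
python3 -m crank '[{"dp":[0.001,0,0],"delta_rot":[0,0,0],"fingers":-1},{"dp":[0.001,0,0],"delta_rot":[0,0,0],"fingers":-1}]'
python3 -m crank '[{"dp":[0.001,0,0],"delta_rot":[0,0,0],"fingers":-1},{"dp":[0,0,0],"delta_rot":[0,0,0],"fingers":-1}]'
```

```text
t: 10.72
tcp_pos: [0.4746, 0.0459, 0.1647]
tool_rot: [0.654, 0.756, -0.001, 0.002]
force: [-0.4, -12.5, 6.1]
finger_gap: 0.183
gripper_force: 79.9
t: 10.88
tcp_pos: [0.4746, 0.046, 0.1647]
tool_rot: [0.654, 0.756, -0.001, 0.002]
force: [-0.9, -13.7, 6.4]
finger_gap: 0.183
gripper_force: 79.9
```

```bash
python3 -m crank '[{"dp":[0.001,0,0],"delta_rot":[0,0,0],"fingers":-1},{"dp":[0.001,0,0],"delta_rot":[0,0,0],"fingers":-1},{"dp":[0,0,0],"delta_rot":[0,0,0],"fingers":-1},{"dp":[0,0,0],"delta_rot":[0,0,0],"fingers":-1}]'
python3 - <<'E'
from h import *
p,d,m=grab('wrist','w5');grab('scene','s5');grab('side','d5')
s=manip.sense();R0=R.from_quat(s["tool_rot"])
P,uv,ok=cloud(d,m,(200,60,320,290));L=R0.inv().apply(P-s["tcp_pos"])*1000
x,y=L[:,0],L[:,1];q=ok&(abs(P[:,2]-.1133)<.002)&(abs(y)<20)&(x>5)
print("post top",L[q].min(0).round(1),L[q].max(0).round(1));h=ok&(abs(y)<9.5)&(x>-20)&(x<20)&(abs(P[:,2]-.1045)<.003);print("head",L[h].min(0).round(1),L[h].max(0).round(1))
t=ok&(abs(y)<6)&(x>37)&(P[:,2]>.085)&(P[:,2]<.105);print("tip",t.sum(),L[t].max(0) if t.any() else "")
cv2.imwrite('pics/w5z.png',cv2.resize(p[100:300,150:370,::-1],(660,600)))
E
```

```text
t: 11.22
tcp_pos: [0.4746, 0.0461, 0.1647]
tool_rot: [0.654, 0.757, -0.001, 0.003]
force: [-0.9, -17.5, 5.7]
finger_gap: 0.181
gripper_force: 79.9
post top [  5.4 -19.9  49.3] [38.3 19.9 53.3]
head [-20.   -9.5  57.2] [11.  9. 62.]
tip 413 [51.25241714  5.93362593 79.45378126]
```

View pics/w5z.png

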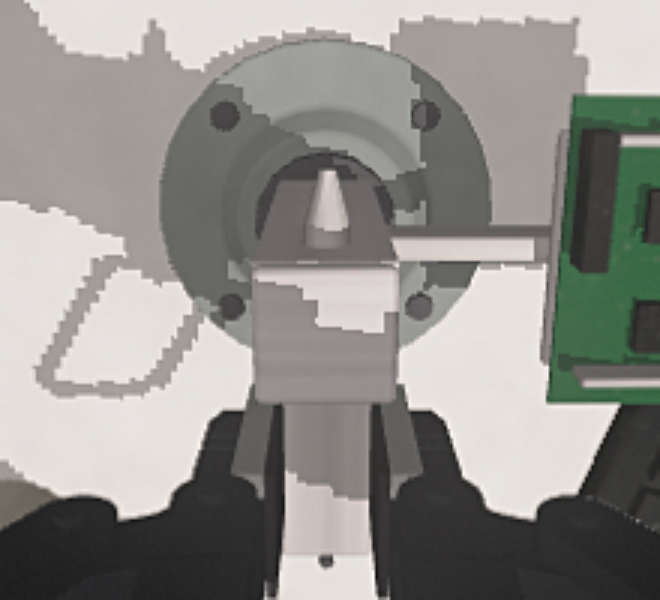

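The picture shows the tip out 13 mm beyond the post's far face (328,175–245) and the head against the near face, so the pin is home. I'll release and go up.

```bash
python3 -m crank '[{"dp":[0,0,0],"delta_rot":[0,0,0],"fingers":0},{"dp":[0,0,0],"delta_rot":[0,0,0],"fingers":0},{"dp":[0,0,0],"delta_rot":[0,0,0],"fingers":0},{"dp":[0,0,0],"delta_rot":[0,0,0],"fingers":0},{"dp":[0,0,0],"delta_rot":[0,0,0],"fingers":0}]'
python3 -m crank '[{"dp":[0,0,-0.02],"delta_rot":[0,0,0],"fingers":0},{"dp":[0,0,-0.04],"delta_rot":[0,0,0],"fingers":0},{"dp":[0,0,-0.05],"delta_rot":[0,0,0],"fingers":0},{"dp":[0,0,-0.05],"delta_rot":[0,0,0],"fingers":0},{"dp":[0,0,-0.05],"delta_rot":[0,0,0],"fingers":0},{"dp":[0,0,0],"delta_rot":[0,0,0],"fingers":-1},{"dp":[0,0,0],"delta_rot":[0,0,0],"fingers":-1},{"dp":[0,0,0],"delta_rot":[0,0,0],"fingers":-1},{"dp":[0,0,0],"delta_rot":[0,0,0],"fingers":-1}]' 60
python3 - <<'E'
from h import *
p,d,m=grab('wrist','w6');a,_,_=grab('scene','s6');b,_,_=grab('side','d6')
o=np.zeros((576,800,3),np.uint8);o[:300,:400]=cv2.resize(p,(400,300));o[:300,400:800]=cv2.resize(a[170:260,170:290],(400,300),interpolation=cv2.INTER_CUBIC);o[300:576,400:800]=cv2.resize(b[180:263,170:290],(400,276),interpolation=cv2.INTER_CUBIC)
cv2.imwrite('pics/w6z.png',o[:,:,::-1])
for n in("w6","s6","d6"):
    z=np.load(n+".npz");m={k:z[k] for k in z.files}
    P,uv,ok=cloud(z["d"],m,(0,0,512,384));d=np.array([-.1392,.9903]);ty=np.array([.9903,.1392])
    lx=(P[:,:2]-[.4704,.0718])@d*1000;ly=(P[:,:2]-[.4704,.0718])@ty*1000;zz=P[:,2]*1000
    s=ok&(abs(ly)<26)&(lx<-50)&(lx>-125)&(zz>100)&(zz<160)
    if s.any():
        k=s&(zz>zz[s].max()-5);print(n,s.sum(),"ring pts x",lx[s].min().round(1),lx[s].max().round(1),"y",ly[s].min().round(1),ly[s].max().round(1),"z",zz[s].min().round(1),zz[s].max().round(1),"top",lx[k].mean().round(1),ly[k].mean().round(1),zz[k].mean().round(1))
    t=ok&(abs(ly)<5)&(lx>14)&(lx<40)&(zz>85)&(zz<103);print(" tip",t.sum(),lx[t].max() if t.any() else "")
print(proj({k:np.load("w6.npz")[k] for k in z.files},[.4704+.1392*.101,.0718-.9903*.101,.146]))
E
```

```text
t: 11.78
tcp_pos: [0.4731, 0.0496, 0.1637]
tool_rot: [0.655, 0.756, -0.0, -0.0]
force: [1.5, 0.5, -0.4]
finger_gap: 0.496
gripper_force: 0.0
t: 12.53
tcp_pos: [0.4725, 0.0494, 0.2677]
tool_rot: [0.655, 0.755, -0.001, -0.001]
force: [-0.1, 0.3, -0.6]
finger_gap: 0.003
gripper_force: 0.0
w6 175 ring pts x -103.6 -50.0 y -20.4 22.3 z 101.6 150.6 top -101.3 -1.3 149.1
 tip 79 24.455425430950136
s6 137 ring pts x -103.4 -50.9 y -20.9 22.9 z 100.7 150.8 top -100.3 0.4 148.5
 tip 12 24.624134803382844
d6 137 ring pts x -104.4 -50.1 y -19.0 24.4 z 100.4 151.2 top -99.9 -2.9 148.5
 tip 14 24.260452971922675
[[260.07219916 298.91809993]]
```

View pics/w6z.png

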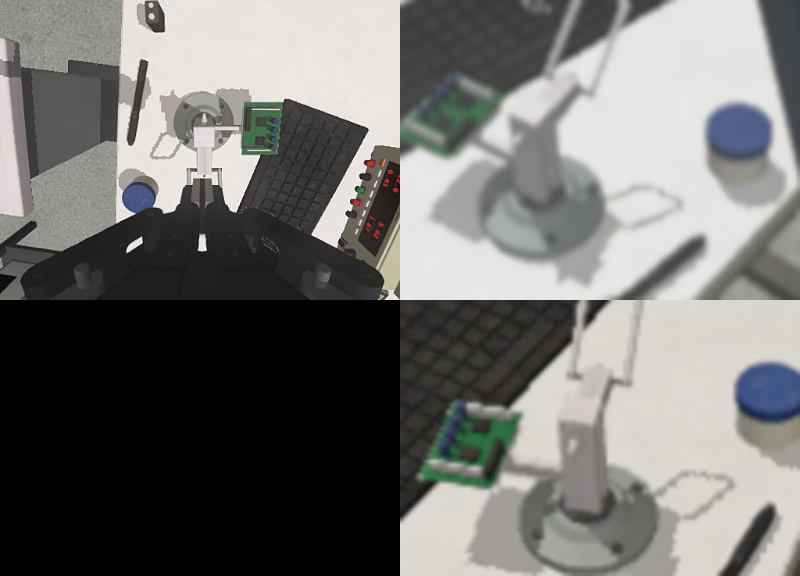

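Wrist view: head against the post at (204,140). The side crops show the ring still open, leaning back, with the bar measured at x≈-101, z≈147 mm from the post axis. Next I turn the closed fingers by 90° (narrow side across the ring) and go behind the bar.

```bash
python3 -m crank '[{"dp":[0,0,0],"delta_rot":[0,0,0.0192],"fingers":-1},{"dp":[0,0,0],"delta_rot":[0,0,0.0192],"fingers":-1},{"dp":[0,0,0],"delta_rot":[0,0,0.0192],"fingers":-1},{"dp":[0,0,0],"delta_rot":[0,0,0.0192],"fingers":-1},{"dp":[0,0,0],"delta_rot":[0,0,0.0192],"fingers":-1},{"dp":[0,0,0],"delta_rot":[0,0,0.0192],"fingers":-1},{"dp":[0,0,0],"delta_rot":[0,0,0.0192],"fingers":-1},{"dp":[0,0,0],"delta_rot":[0,0,0.0192],"fingers":-1},{"dp":[0,0,0],"delta_rot":[0,0,0.0192],"fingers":-1},{"dp":[0,0,0],"delta_rot":[0,0,0.0192],"fingers":-1},{"dp":[0,0,0],"delta_rot":[0,0,0.0192],"fingers":-1},{"dp":[0,0,0],"delta_rot":[0,0,0.0192],"fingers":-1}]'
python3 -m crank '[{"dp":[0,0,0],"delta_rot":[0,0,0.0192],"fingers":-1},{"dp":[0,0,0],"delta_rot":[0,0,0],"fingers":-1},{"dp":[0,0,0],"delta_rot":[0,0,0],"fingers":-1}]'
python3 -c "
from h import *
go([.4885,-.0569,.211],down(np.radians(8)))"
```

```text
t: 13.68
tcp_pos: [0.4731, 0.0491, 0.2681]
tool_rot: [0.992, 0.129, -0.001, -0.0]
force: [0.2, 0.2, -0.0]
finger_gap: -0.0
gripper_force: 0.0
t: 13.93
tcp_pos: [0.4732, 0.0491, 0.2683]
tool_rot: [0.997, 0.074, -0.001, -0.0]
force: [-0.0, -0.1, -0.0]
finger_gap: -0.001
gripper_force: 0.0
tcp [0.4732 0.0491 0.2683] shift units [-0.0007  0.2142  0.1145] rot units [-0.0001  0.0002  0.0012] rows>= 3.0
```

```bash
python3 -m crank '[{"dp":[0,0.05,0],"delta_rot":[0,0,0.0012],"fingers":-1},{"dp":[0,0.06,0],"delta_rot":[0,0,0],"fingers":-1},{"dp":[0,0.06,0],"delta_rot":[0,0,0],"fingers":-1},{"dp":[-0.0007,0.0442,0],"delta_rot":[0,0,0],"fingers":-1},{"dp":[0,0,0],"delta_rot":[0,0,0],"fingers":-1},{"dp":[0,0,0.04],"delta_rot":[0,0,0],"fingers":-1},{"dp":[0,0,0.04],"delta_rot":[0,0,0],"fingers":-1},{"dp":[0,0,0.0345],"delta_rot":[0,0,0],"fingers":-1},{"dp":[0,0,0],"delta_rot":[0,0,0],"fingers":-1},{"dp":[0,0,0],"delta_rot":[0,0,0],"fingers":-1}]'
cat > ring.py <<'E'
from h import *
import sys
D=np.array([-.1392,.9903]);T=np.array([.9903,.1392])
def st():
    s=manip.sense();l=s["tcp_pos"][:2]-[.4704,.0718];print("tip x,y,z mm",(l@D*1000).round(1),(l@T*1000).round(1),(s["tcp_pos"][2]*1000-73).round(1),"force",s["force"].round(1))
st()
for n in("scene","side"):
    p,d,m=grab(n,n+"_r");P,uv,ok=cloud(d,m,(150,120,320,260))
    l=P[:,:2]-[.4704,.0718];lx=l@D*1000;ly=l@T*1000;zz=P[:,2]*1000
    rr=np.hypot(lx+45,zz-95)
    s=ok&(abs(ly)<24)&(abs(rr-76)<8)&(zz>94)&(lx>-110)&(lx<35)&(np.abs(ly)>11.5)   # bar ends beside the finger
    print(n,s.sum(),"ring ends", np.median(lx[s]).round(1),np.median(zz[s]).round(1),"theta deg",np.degrees(np.arctan2(zz[s]-95,lx[s]+45)).round(0)[:30] if s.any() else "")
    s=ok&(abs(abs(ly)-19)<5)&(rr>30)&(rr<80)&(zz>90)&(lx>-110)&(lx<35)
    a=np.degrees(np.arctan2(zz[s]-95,lx[s]+45));print("  legs",s.sum(),np.percentile(a,[20,50,80]).round(1) if s.any() else "")
E
python3 ring.py
```

```text
t: 14.77
tcp_pos: [0.4872, -0.0564, 0.2109]
tool_rot: [0.998, 0.069, -0.001, -0.001]
force: [-0.7, 0.3, 0.4]
finger_gap: 0.001
gripper_force: 0.0
tip x,y,z mm -129.3 -1.2 137.9 force [-0.7  0.3  0.4]
scene 21 ring ends -97.5 146.5 theta deg [135. 137. 135. 138. 136. 135. 135. 136. 136. 134. 136. 135. 134. 136.
 135. 136. 136. 135. 136. 133. 139.]
  legs 79 [134.  135.6 136.8]
side 23 ring ends -97.3 146.3 theta deg [134. 137. 134. 134. 136. 136. 138. 136. 135. 135. 136. 135. 135. 136.
 136. 137. 137. 138. 133. 135. 135. 134. 139.]
  legs 93 [134.1 135.6 137.5]
```

```bash
python3 -m crank '[{"dp":[0,-0.011,0],"delta_rot":[0,0,0],"fingers":-1},{"dp":[0,-0.011,0],"delta_rot":[0,0,0],"fingers":-1},{"dp":[0,-0.012,-0.01],"delta_rot":[0,0,0],"fingers":-1},{"dp":[0,-0.012,-0.01],"delta_rot":[0,0,0],"fingers":-1},{"dp":[0,-0.012,-0.01],"delta_rot":[0,0,0],"fingers":-1},{"dp":[0,0,0],"delta_rot":[0,0,0],"fingers":-1}]'
python3 ring.py
```

```text
t: 15.37
tcp_pos: [0.4844, -0.0276, 0.2282]
tool_rot: [0.998, 0.069, 0.001, 0.001]
force: [0.3, -1.8, 1.5]
finger_gap: -0.003
gripper_force: 1.3
tip x,y,z mm -100.3 0.0 155.2 force [ 0.3 -1.8  1.5]
scene 20 ring ends -88.4 154.5 theta deg [127. 125. 126. 126. 126. 127. 126. 124. 128. 125. 127. 125. 126. 127.
 126. 125. 125. 125. 128. 126.]
  legs 78 [123.6 125.6 126.6]
side 21 ring ends -89.9 154.1 theta deg [127. 128. 126. 125. 127. 127. 128. 128. 127. 127. 124. 128. 126. 129.
 128. 131. 126. 125. 125. 124. 127.]
  legs 81 [124.6 126.3 127.6]
```

```bash
python3 -m crank '[{"dp":[0,-0.002,0.006],"delta_rot":[0,0,0],"fingers":-1},{"dp":[0,-0.004,0.006],"delta_rot":[0,0,0],"fingers":-1},{"dp":[0,-0.01,-0.008],"delta_rot":[0,0,0],"fingers":-1},{"dp":[0,-0.012,-0.006],"delta_rot":[0,0,0],"fingers":-1},{"dp":[0,-0.012,-0.006],"delta_rot":[0,0,0],"fingers":-1},{"dp":[0,-0.013,-0.005],"delta_rot":[0,0,0],"fingers":-1},{"dp":[0,0,0],"delta_rot":[0,0,0],"fingers":-1}]'
python3 ring.py
```

```text
t: 16.05
tcp_pos: [0.4815, -0.0024, 0.2344]
tool_rot: [0.998, 0.069, 0.002, 0.001]
force: [0.3, -4.3, 8.3]
finger_gap: 0.002
gripper_force: 5.5
tip x,y,z mm -75.1 0.7 161.4 force [ 0.3 -4.3  8.3]
scene 17 ring ends -64.7 165.1 theta deg [105. 105. 105. 104. 105. 105. 105. 106. 105. 106. 109. 105. 109. 106.
 107. 106. 108.]
  legs 69 [104.1 105.4 106.6]
side 21 ring ends -65.9 165.2 theta deg [107. 106. 109. 107. 107. 110. 105. 108. 105. 107. 105. 108. 107. 103.
 107. 106. 107. 105. 109. 108. 107.]
  legs 81 [104.6 106.4 107.7]
```

```bash
python3 -m crank '[{"dp":[0,0,-0.004],"delta_rot":[0,0,0],"fingers":-1},{"dp":[0,-0.01,-0.004],"delta_rot":[0,0,0],"fingers":-1},{"dp":[0,-0.01,-0.002],"delta_rot":[0,0,0],"fingers":-1},{"dp":[0,-0.01,-0.001],"delta_rot":[0,0,0],"fingers":-1},{"dp":[0,-0.01,0],"delta_rot":[0,0,0],"fingers":-1},{"dp":[0,0,0],"delta_rot":[0,0,0],"fingers":-1}]'
python3 ring.py
```

```text
t: 16.65
tcp_pos: [0.4771, 0.0189, 0.2386]
tool_rot: [0.998, 0.069, -0.0, -0.0]
force: [0.9, -2.1, 5.0]
finger_gap: 0.001
gripper_force: 3.1
tip x,y,z mm -53.3 -0.8 165.6 force [ 0.9 -2.1  5. ]
scene 23 ring ends -43.3 170.4 theta deg [99. 90. 97. 87. 88. 88. 88. 89. 94. 90. 88. 89. 91. 89. 89. 88. 89. 89.
 88. 88. 92. 89. 89.]
  legs 64 [87.  88.3 89.1]
side 26 ring ends -43.7 167.5 theta deg [90. 91. 89. 89. 90. 88. 90. 87. 88. 89. 90. 88. 89. 88. 89. 91. 87. 87.
 90. 88. 92. 89. 88. 89. 91. 88.]
  legs 79 [87.  88.3 89.9]
```

```bash
python3 -m crank '[{"dp":[0,-0.012,0.001],"delta_rot":[0,0,0],"fingers":-1},{"dp":[0,-0.012,0.001],"delta_rot":[0,0,0],"fingers":-1},{"dp":[0,-0.013,0.002],"delta_rot":[0,0,0],"fingers":-1},{"dp":[0,-0.012,0.004],"delta_rot":[0,0,0],"fingers":-1},{"dp":[0,-0.012,0.005],"delta_rot":[0,0,0],"fingers":-1},{"dp":[0,-0.012,0.006],"delta_rot":[0,0,0],"fingers":-1},{"dp":[0,0,0],"delta_rot":[0,0,0],"fingers":-1}]'
python3 ring.py
```

```text
t: 17.33
tcp_pos: [0.4716, 0.0554, 0.2283]
tool_rot: [0.998, 0.069, -0.001, -0.001]
force: [0.3, -0.1, 4.8]
finger_gap: -0.002
gripper_force: 3.0
tip x,y,z mm -16.4 -1.1 155.3 force [ 0.3 -0.1  4.8]
scene 33 ring ends -11.8 161.4 theta deg [74. 73. 71. 72. 68. 69. 60. 60. 61. 67. 69. 70. 58. 58. 65. 66. 68. 69.
 65. 66. 64. 61. 61. 59. 59. 60. 61. 62. 59. 60.]
  legs 40 [58.2 59.7 61.3]
side 21 ring ends -8.4 160.2 theta deg [67. 62. 63. 60. 60. 61. 60. 59. 59. 59. 59. 62. 60. 61. 62. 58. 58. 60.
 60. 61. 59.]
  legs 42 [58.  59.3 60.4]
```

```bash
python3 -m crank '[{"dp":[0,-0.01,0.006],"delta_rot":[0,0,0],"fingers":-1},{"dp":[0,-0.01,0.007],"delta_rot":[0,0,0],"fingers":-1},{"dp":[0,-0.01,0.008],"delta_rot":[0,0,0],"fingers":-1},{"dp":[0,-0.009,0.01],"delta_rot":[0,0,0],"fingers":-1},{"dp":[0,-0.008,0.01],"delta_rot":[0,0,0],"fingers":-1},{"dp":[0,0,0],"delta_rot":[0,0,0],"fingers":-1}]'
python3 ring.py
```

```text
t: 17.93
tcp_pos: [0.4684, 0.0782, 0.2073]
tool_rot: [0.998, 0.069, -0.001, -0.001]
force: [0.1, 1.8, 2.2]
finger_gap: -0.003
gripper_force: 1.2
tip x,y,z mm 6.6 -1.1 134.3 force [0.1 1.8 2.2]
scene 37 ring ends 11.1 144.3 theta deg [55. 54. 53. 53. 51. 51. 52. 49. 50. 50. 47. 48. 48. 37. 38. 38. 46. 46.
 36. 44. 44. 44. 35. 42. 40. 39. 37. 37. 38. 38.]
  legs 32 [36.  37.5 38.4]
side 21 ring ends 14.3 139.5 theta deg [48. 37. 37. 38. 35. 36. 36. 37. 35. 36. 38. 38. 38. 36. 37. 37. 37. 37.
 35. 34. 35.]
  legs 34 [35.4 37.1 38.4]
```

```bash
python3 -m crank '[{"dp":[0,-0.006,0.008],"delta_rot":[0,0,0],"fingers":-1},{"dp":[0,-0.006,0.008],"delta_rot":[0,0,0],"fingers":-1},{"dp":[0,-0.006,0.009],"delta_rot":[0,0,0],"fingers":-1},{"dp":[0,-0.005,0.006],"delta_rot":[0,0,0],"fingers":-1},{"dp":[0,-0.005,0.004],"delta_rot":[0,0,0],"fingers":-1},{"dp":[0,0,0],"delta_rot":[0,0,0],"fingers":-1}]'
python3 ring.py
```

```text
t: 18.53
tcp_pos: [0.4678, 0.0898, 0.1902]
tool_rot: [0.998, 0.07, -0.0, 0.002]
force: [2.4, -8.7, -2.5]
finger_gap: -0.006
gripper_force: 4.0
tip x,y,z mm 18.2 -0.0 117.2 force [ 2.4 -8.7 -2.5]
scene 29 ring ends 21.5 123.9 theta deg [71. 68. 66. 62. 63. 61. 62. 49. 39. 36. 22. 23. 21. 22. 22. 22. 28. 22.
 22. 21. 23. 22. 22. 21. 22. 21. 20. 20. 20.]
  legs 38 [21.4 22.5 24.1]
side 28 ring ends 24.1 121.9 theta deg [62. 31. 30. 28. 22. 21. 21. 22. 23. 20. 22. 21. 22. 20. 21. 21. 21. 22.
 19. 19. 22. 22. 22. 21. 21. 21. 20. 19.]
  legs 47 [20.8 21.8 23.2]
```

```bash
python3 -m crank '[{"dp":[0,-0.003,0.002],"delta_rot":[0,0,0],"fingers":-1},{"dp":[0,-0.003,0],"delta_rot":[0,0,0],"fingers":-1},{"dp":[0,0,0],"delta_rot":[0,0,0],"fingers":-1}]'
python3 ring.py
```

```text
t: 18.88
tcp_pos: [0.4679, 0.0909, 0.1893]
tool_rot: [0.998, 0.071, 0.0, 0.004]
force: [1.7, -15.9, -6.7]
finger_gap: -0.003
gripper_force: 8.2
tip x,y,z mm 19.3 0.2 116.3 force [  1.7 -15.9  -6.7]
scene 30 ring ends 21.5 122.7 theta deg [68. 66. 67. 64. 62. 63. 62. 59. 37. 21. 20. 21. 21. 22. 20. 25. 22. 22.
 22. 22. 21. 22. 21. 21. 20. 20. 20. 21. 19. 19.]
  legs 38 [20.4 21.5 23.6]
side 30 ring ends 24.2 120.8 theta deg [62. 27. 26. 20. 22. 20. 24. 20. 20. 20. 22. 19. 20. 20. 20. 22. 22. 18.
 20. 22. 22. 21. 21. 21. 20. 20. 20. 19. 18. 19.]
  legs 45 [20.  21.2 22.4]
```

```bash
python3 -m crank '[{"dp":[0,-0.003,0.002],"delta_rot":[0,0,0],"fingers":-1},{"dp":[0,0,0],"delta_rot":[0,0,0],"fingers":-1},{"dp":[0,0.012,0],"delta_rot":[0,0,0],"fingers":-1},{"dp":[0,0,0],"delta_rot":[0,0,0],"fingers":-1},{"dp":[0,0,0],"delta_rot":[0,0,0],"fingers":-1}]'
python3 ring.py
```

```text
t: 19.4
tcp_pos: [0.4675, 0.0896, 0.1888]
tool_rot: [0.998, 0.068, -0.0, -0.0]
force: [-0.4, 0.3, 0.1]
finger_gap: 0.003
gripper_force: 0.0
tip x,y,z mm 18.0 -0.4 115.8 force [-0.4  0.3  0.1]
scene 44 ring ends 24.6 99.7 theta deg [74. 70. 68. 69. 67. 64. 66. 63. 65. 61. 62. 60. 51. 42. 42. 40. 37. 37.
 26. 25.  5.  1.  2.  2.  1.  1.  1.  3.  1.  2.]
  legs 54 [1.3 2.4 4. ]
side 31 ring ends 28.2 97.6 theta deg [65. 30. 28. 26. 24.  2.  3.  4.  2.  1.  3.  3.  0.  1.  3.  2.  3.  2.
  2.  1.  1.  1.  1.  0.  0.  3.  2.  2.  1.  1.]
  legs 66 [1.3 2.3 3.9]
```

It snapped shut. I'll retreat and verify.

```bash
python3 -m crank '[{"dp":[0,0,-0.02],"delta_rot":[0,0,0],"fingers":-1},{"dp":[0,0,-0.05],"delta_rot":[0,0,0],"fingers":-1},{"dp":[0,0,-0.06],"delta_rot":[0,0,0],"fingers":-1},{"dp":[0,0,-0.06],"delta_rot":[0,0,0],"fingers":-1},{"dp":[-0.02,0.05,-0.04],"delta_rot":[0,0,0],"fingers":-1},{"dp":[-0.02,0.06,0],"delta_rot":[0,0,0],"fingers":-1},{"dp":[0,0.06,0],"delta_rot":[0,0,0],"fingers":-1},{"dp":[0,0,0],"delta_rot":[0,0,0],"fingers":-1},{"dp":[0,0,0],"delta_rot":[0,0,0],"fingers":-1},{"dp":[0,0,0],"delta_rot":[0,0,0],"fingers":-1}]'
python3 ring.py
python3 - <<'E'
from h import *
D=np.array([-.1392,.9903]);T=np.array([.9903,.1392])
for n in("scene_r","side_r"):
    z=np.load(n+".npz");m={k:z[k] for k in z.files};P,uv,ok=cloud(z["d"],m,(150,120,320,260))
    l=P[:,:2]-[.4704,.0718];lx=l@D*1000;ly=l@T*1000;zz=P[:,2]*1000
    t=ok&(abs(ly)<12)&(lx>13)&(lx<45)&(zz>84)&(zz<108);print(n,t.sum(),"x",np.percentile(lx[t],[0,50,100]).round(1),"z",np.percentile(zz[t],[0,50,100]).round(1))
    s=ok&(abs(ly)<6)&(lx>13)&(lx<26.5)&(zz>86)&(zz<104);print("  tip",s.sum(),lx[s].max().round(1) if s.any() else"")
a=np.load("scene_r.npz")["p"][185:255,170:260];b=np.load("side_r.npz")["p"][190:260,180:270]
f=lambda x:cv2.resize(x,(400,311),interpolation=cv2.INTER_CUBIC)
cv2.imwrite("pics/end.png",np.hstack([f(a),f(b)])[:,:,::-1])
E
```

```text
t: 20.33
tcp_pos: [0.4591, 0.0033, 0.304]
tool_rot: [0.998, 0.068, -0.0, -0.0]
force: [0.5, 0.5, 0.1]
finger_gap: 0.004
gripper_force: 0.0
tip x,y,z mm -66.3 -20.8 231.0 force [0.5 0.5 0.1]
scene 23 ring ends 27.9 97.5 theta deg [ 2.  2.  1.  2. -0.  2.  3.  1.  2.  2. -0.  3.  3.  4.  2.  3.  1.  3.
  3.  1.  1.  1.  0.]
  legs 60 [1.3 2.9 4.3]
side 25 ring ends 28.1 97.0 theta deg [ 3.  1.  2.  2.  2.  1. -0.  2.  2.  3.  5.  4.  3.  1. -0.  1.  2.  1.
  0. -1.  2.  2.  2. -0.  1.]
  legs 81 [1.1 2.1 3.8]
scene_r 35 x [13.3 29.3 33.2] z [ 94.7  97.7 101.4]
  tip 15 25.2
side_r 46 x [13.2 29.5 34. ] z [ 86.6  96.8 100.7]
  tip 18 24.0
```

View pics/end.png

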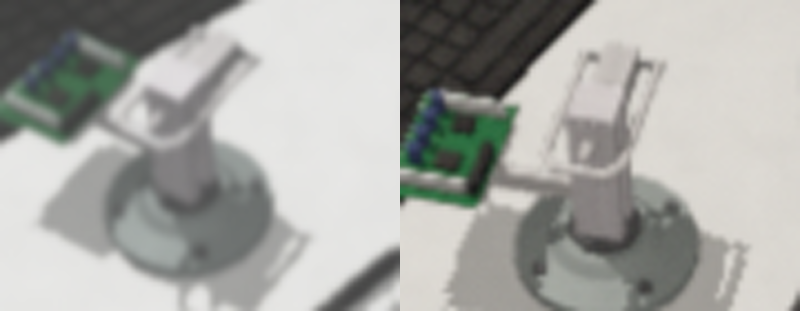

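Both crops show the ring shut level round the post, with its bar below the post top at about (150,138) and (590,165), and the head against the post.

```bash
python3 -c "
from station import manip
print(manip.sign_off())"
```

```text
the job is handed in; nothing more can be done
None
```

The pin is fully home in the cross hole (tip about 24–25 mm past the post's axis), its ring has snapped shut round the post, the robot is clear of everything, and the job was handed in at about 20 s; sign-off returned no verdict.

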